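# Find the rocking corner of the shaker deck and press its shim flat

## Robot

A 7-joint arm with a two-finger parallel gripper is mounted at the origin on the work surface. World frame = base frame: x ahead of the robot, y to its left, z up, the work surface at z = 0. Lengths are in m, angles in rad, forces in N, time in s.
With the tool pointing down it reaches from about 0.4 to 0.875 m from the base axis. Payload 19.3 kg.
Tool frame: the origin (TCP) lies midway between the tips of the shut fingers; the grasp point (between the pads) lies 19 mm behind it (bot.pinch_z is the distance from the TCP to the grasp point, in m); z points along the fingers, y is the direction in which the jaws open and shut (so a half turn about z gives the same grasp; the last joint's range is limited). The gripper opens to 85 mm and grips with 20 to 120 N. Pads are 22 mm wide; open, the fingers measure 114 mm over their backs; the gripper's body (76 mm by 85 mm) begins 54 mm behind the grasp point. The pads swing forward as they close: fully open they stand 13 mm farther back than shut.
Start: joints at [1.043, 0.521, -0.036, 1.599, 0.021, 1.021, -0.113], TCP at [0.276, -0.561, 0.231] pointing down, gripper open.
Joint ranges: [-2.91, 2.91], [-0.3, 2.13], [-1.5, 1.42], [0.17, 2.43], [-1.26, 4.41], [0.16, 1.93], [-2.52, 2.52]. Speed limits (rad/s): [1.89, 1.89, 2.39, 2.39, 3.01, 3.01, 3.01].

## Interface

Orientations are given as [roll, pitch, yaw] about the fixed x, y, z axes, in that order (R = Rz(yaw) Ry(pitch) Rx(roll)).
In Python, from workcell import bot gives the robot as it stands. The module is installed in compiled form; this text tells all that it offers.
- The arm moves only by the tool move_arm, never from a script. Its argument "moves" is text: rows parted by semicolons, each of 4 numbers parted by spaces: the shift along the tool's x, y, z in mm, then the turn about the tool's z in rad. In form: dx dy dz yaw; .... A call has exactly 10 rows; each row is the pose to reach, as a shift and turn from the pose commanded when the call began, along the tool's axes at that moment; what a row does not reach only later rows make up. A row lasts 1/12 s, in which the tool goes at most 41.7 mm and 7.16 degrees, less where a joint would pass 70% of its speed; a pose out of reach is approached as far as the arm can. A call with a gripper value outside its range is refused whole. "grip" is the opening, from 0 (shut) to 1 (fully open), set as the call begins (left out, the last holds). The fingers move at their own pace and stop on an object; "grip_force" is the grip in N (left out, the last holds). Time passes only in rows, so rows that repeat a pose let the fingers close, or fill a call up. It gives the time, the measured TCP pose, the force and the opening at its end, in the units of the state.
- bot.observe(): the state, without advancing time (a new reading comes with each control period).
- bot.grab_frame(name): name is "side" or "top"; returns a dict with "frame" (480x640x3 uint8, red, green, blue), "z_map" (480x640 float32, m along the optical axis (not along the pixel's ray), 0 where there is no reading), "K" (3x3 intrinsics, pixels), "eye" and "attitude" of the camera in the world. Camera axes: x right, y up, looking along -z (the intrinsics and any distortion apply to the point x, -y, -z); pixel columns grow to the right and rows downward; lengths in m; the calibration is good to about 2 mm. A picture is of the moment at which its call begins.
- bot.job_done(): hands the job in, once; it reports no verdict.
Trained networks look in a picture, given as the dict that the camera call returned (one of the last four; its "shot" number tells which), for a name from the list of things; names that differ only in an ending like _2 or _b are one class to them, and where a whole thing is asked for, a point or a joint stands for the part that bears it (a point fixed in the world has none). Each returns a list of dicts, best first, with "conf" (0 to 1); they miss things now and then, are a little off and sometimes report something else, mostly with a low value. They report only what shows in the picture. A call takes as long as a camera call. They do not tell look-alikes from the thing itself.
- bot.search_frame(picture, label): "at" ([column, row] in pixels, amid what is visible of it).
- bot.pinpoint(picture, label): "at" ([column, row] in pixels: a listed point, or the origin of a listed thing).
The state is a dict: "clock": time; "qpos": joint angles; "qd": joint speeds; "joint_efforts": joint torques, N m; "position": TCP position; "tool_rot": TCP orientation; "force": force on the tool from outside, world axes, zero at the start; "moment": the same for the moment, N m; "grip_width": finger opening in m.
Only numpy, scipy, OpenCV 4.12 (cv2) and the standard library are available. Lean on these libraries where they do the work, as an engineer would, in place of code of your own. Each camera call takes 0.05 s, during which the arm holds its last target. There are 200 camera calls.

## Task

One corner of the aluminium deck on the shaker rocks. Press down on the deck's corners to find the one that gives way, then press the orange shim beside that corner flat, leaving the other three shims standing up. Only press: do not lift or shift the deck, and leave the jars and the tip box where they stand.

Things in the scene. Friction and masses are not known exactly. Their poses are not given: they have to be found in the camera images.
- bed: the low white shaker housing fixed to the bench, 200 x 272 x 14 mm. Origin: centre of its underside, on the bench. Its x runs from the near edge (dark display strip) to the far edge, its y to the left, z up. It stands at a new place and yaw (within 0.3 rad) each time.
- deck: loose aluminium plate 160 (x) x 116 (y) x 8 mm, about 1.4 kg, lying on four feet so that its underside is 26 mm and its top 34 mm above the bench; a blue tube block 76 x 70 x 16 mm is bolted on its middle. Origin: centre of the plate's underside; axes as the bed's.
- corner_nl (a point): the dark dot on the deck's top at its near left corner (near/far along the bed's x, left/right along its y), straight above the foot there: the place to press. 65 mm in x and 45 mm in y from the deck's centre. Three corners stand firm; the rocking one gives way by 4.5 mm under about 5 N, springs back when let go, and the opposite corner rises meanwhile.
- corner_nr (a point): the dark dot on the deck's top at its near right corner (near/far along the bed's x, left/right along its y), straight above the foot there: the place to press. 65 mm in x and 45 mm in y from the deck's centre. Three corners stand firm; the rocking one gives way by 4.5 mm under about 5 N, springs back when let go, and the opposite corner rises meanwhile.
- corner_fl (a point): the dark dot on the deck's top at its far left corner (near/far along the bed's x, left/right along its y), straight above the foot there: the place to press. 65 mm in x and 45 mm in y from the deck's centre. Three corners stand firm; the rocking one gives way by 4.5 mm under about 5 N, springs back when let go, and the opposite corner rises meanwhile.
- corner_fr (a point): the dark dot on the deck's top at its far right corner (near/far along the bed's x, left/right along its y), straight above the foot there: the place to press. 65 mm in x and 45 mm in y from the deck's centre. Three corners stand firm; the rocking one gives way by 4.5 mm under about 5 N, springs back when let go, and the opposite corner rises meanwhile.
- shim_nl (a joint): tilt of the orange rocker shim beside the near left corner, rad: 0 = pressed flat, 0.30 to 0.38 at the start (tab standing up). It stays where it is left; pressing its tab down takes about 11 N there. Flat, its inner end props the deck's corner from below, so that it no longer rocks (it then gives less than 1.5 mm).
- shim_nl_tab (a point): middle of the top face of the orange tab of the near left shim, where to press it: 26 mm wide, 4 mm thick, reaching to 68 mm outside the deck's left or right edge, hinged 18 mm outside that edge and 23.5 mm above the bench. This point lies 38 mm outward from the hinge; it is 25.5 mm above the bench when the shim is flat, and about 36 to 40 mm when it stands up.
- shim_nr (a joint): tilt of the orange rocker shim beside the near right corner, rad: 0 = pressed flat, 0.30 to 0.38 at the start (tab standing up). It stays where it is left; pressing its tab down takes about 11 N there. Flat, its inner end props the deck's corner from below, so that it no longer rocks (it then gives less than 1.5 mm).
- shim_nr_tab (a point): middle of the top face of the orange tab of the near right shim, where to press it: 26 mm wide, 4 mm thick, reaching to 68 mm outside the deck's left or right edge, hinged 18 mm outside that edge and 23.5 mm above the bench. This point lies 38 mm outward from the hinge; it is 25.5 mm above the bench when the shim is flat, and about 36 to 40 mm when it stands up.
- shim_fl (a joint): tilt of the orange rocker shim beside the far left corner, rad: 0 = pressed flat, 0.30 to 0.38 at the start (tab standing up). It stays where it is left; pressing its tab down takes about 11 N there. Flat, its inner end props the deck's corner from below, so that it no longer rocks (it then gives less than 1.5 mm).
- shim_fl_tab (a point): middle of the top face of the orange tab of the far left shim, where to press it: 26 mm wide, 4 mm thick, reaching to 68 mm outside the deck's left or right edge, hinged 18 mm outside that edge and 23.5 mm above the bench. This point lies 38 mm outward from the hinge; it is 25.5 mm above the bench when the shim is flat, and about 36 to 40 mm when it stands up.
- shim_fr (a joint): tilt of the orange rocker shim beside the far right corner, rad: 0 = pressed flat, 0.30 to 0.38 at the start (tab standing up). It stays where it is left; pressing its tab down takes about 11 N there. Flat, its inner end props the deck's corner from below, so that it no longer rocks (it then gives less than 1.5 mm).
- shim_fr_tab (a point): middle of the top face of the orange tab of the far right shim, where to press it: 26 mm wide, 4 mm thick, reaching to 68 mm outside the deck's left or right edge, hinged 18 mm outside that edge and 23.5 mm above the bench. This point lies 38 mm outward from the hinge; it is 25.5 mm above the bench when the shim is flat, and about 36 to 40 mm when it stands up.
- seated (a joint): height of the green indicator pin (10 mm across) in the bed's top, at the middle of its far edge, 91 mm from the bed's centre: 0 = flush with the bed, about 0.008 m = popped up. It is down at the start and rises by itself as the shim beside the rocking corner comes flat (only in the last half of that shim's travel); no other shim moves it.
- jar_amber: culture jar, glass with white cap and amber medium, 56 mm across, 72 mm high, standing left of the bed; a bystander. Origin: centre of its underside.
- jar_red: culture jar, glass with white cap and red medium, 56 mm across, 72 mm high, standing right of the bed; a bystander. Origin: centre of its underside.
- tip_box: blue pipette tip box 120 x 85 x 38 mm on the bench further left; a bystander. Origin: centre of its underside.
Mind the look-alikes: they are no part of the job. Of the things that look like the deck, the middle-sized one is meant.

How it is judged:
By the outcome, as a careful person would: the job done as asked, in the order asked, and still so for the second after the job is handed in, with the robot touching nothing.
It also fails if it takes over 58 s, if anything falls off the work surface, if the arm or the gripper's body presses on something with over 40 N, if the wrist force passes 120 N, or if a joint passes its speed limit or range.

## Working session

There is one attempt and no reset: what is moved stays moved. The work goes in short steps, Python scripts to look and compute and a tool call to move; the robot and the scene stay as the last step left them, time stands still between calls to the robot, and variables do not carry over. Pictures are saved under pics/ and viewed, about 8 in all and at most 12, crops included, and the job is handed in when it is done.

Besides the shell and the picture viewer there is one more tool, called after "Emit:" by a JSON object that holds its "name" and its "arguments". move_arm: Moves the arm, as the interface text tells. Its arguments: {"type":"object","properties":{"moves":{"type":"string"},"grip":{"type":"number"},"grip_force":{"type":"number"}},"required":["moves"]}

```bash
mkdir -p pics
cat > h.py <<'E'
import numpy as np, cv2
from workcell import bot
def world(p,at,z=None):
    """pixel -> world using depth map, or on plane z"""
    K=p["K"];u,v=at
    d=np.array([(u-K[0,2])/K[0,0],-(v-K[1,2])/K[1,1],-1.0])
    R=np.array(p["attitude"]); e=np.array(p["eye"])
    if R.shape!=(3,3):
        from scipy.spatial.transform import Rotation as Ro
        R=Ro.from_euler("xyz",R).as_matrix() if R.size==3 else Ro.from_quat(R).as_matrix()
    if z is None:
        s=p["z_map"][int(round(v)),int(round(u))]
    else: s=(z-e[2])/(R@d)[2]
    return e+R@d*s
E
python3 - <<'E'
from h import *
t=bot.grab_frame("top"); s=bot.grab_frame("side")
for n,p in(("top",t),("side",s)):
    cv2.imwrite(f"pics/{n}0.png",p["frame"][:,:,::-1])
    print(n,p["eye"],p["attitude"],p["K"].tolist(),[k for k in p])
for l in ["deck","corner_nl","corner_nr","corner_fl","corner_fr","shim_nl_tab","shim_nr_tab","shim_fl_tab","shim_fr_tab"]:
    z=.034 if 'corner' in l else .038 if 'tab' in l else .026
    print(l,[(np.round(d["at"]).tolist(),round(d["conf"],2),np.round(world(t,d["at"],z),3).tolist()) for d in bot.pinpoint(t,l)[:4]])
o=bot.observe();print(o)
E
```

```text
top [0.30307436 0.10229199 1.40035895] [ 0.17642593 -0.00891472 -1.59451695] [[552.5992170515342, 0.0, 318.113605474965], [0.0, 552.5992170515342, 239.03780512006406], [0.0, 0.0, 1.0]] ['frame', 'z_map', 'K', 'eye', 'attitude', 'shot']
side [0.2924591  0.93288742 0.75981586] [ 0.9017275  -0.0137686  -2.85154461] [[434.7073738922773, 0.0, 320.0177536065111], [0.0, 434.7073738922773, 237.7428753910872], [0.0, 0.0, 1.0]] ['frame', 'z_map', 'K', 'eye', 'attitude', 'shot']
deck [([383.0, 232.0], 0.96, [0.563, -0.081, 0.026]), ([355.0, 141.0], 0.64, [0.806, -0.019, 0.026]), ([448.0, 352.0], 0.56, [0.261, -0.227, 0.026])]
corner_nl [([466.0, 311.0], 0.88, [0.358, -0.276, 0.034]), ([374.0, 262.0], 0.65, [0.486, -0.053, 0.034]), ([335.0, 151.0], 0.58, [0.776, 0.035, 0.034])]
corner_nr [([420.0, 322.0], 0.72, [0.335, -0.159, 0.034]), ([357.0, 160.0], 0.6, [0.75, -0.022, 0.034]), ([408.0, 251.0], 0.57, [0.511, -0.141, 0.034])]
corner_fl [([347.0, 120.0], 0.95, [0.859, 0.001, 0.034]), ([484.0, 387.0], 0.75, [0.177, -0.305, 0.034]), ([358.0, 214.0], 0.59, [0.607, -0.019, 0.034])]
corner_fr [([372
[... 520 characters left out ...]
clock': 0.55, 'qpos': array([ 1.04280046,  0.52139576, -0.03630832,  1.59951652,  0.02120725,
        1.02111454, -0.11279295]), 'qd': array([ 1.08613399e-03,  2.57667379e-04,  4.36576666e-05,  4.74439131e-04,
       -1.03308083e-04, -1.29433438e-03, -5.94571484e-04]), 'joint_efforts': array([-7.15964979e-04, -9.26396155e+01,  1.97803438e+00, -3.70110261e+01,
        1.81488146e-02,  2.14640328e-03,  1.33301060e-04]), 'position': array([ 0.27620229, -0.56063383,  0.23128741]), 'tool_rot': array([-3.14154374e+00,  5.99851244e-06,  4.57771295e-01]), 'force': array([ 0.23695916, -0.14187223,  0.4243986 ]), 'moment': array([0.00801321, 0.02113563, 0.01265164]), 'grip_width': 0.08546296581019801}
```

View pics/top0.png

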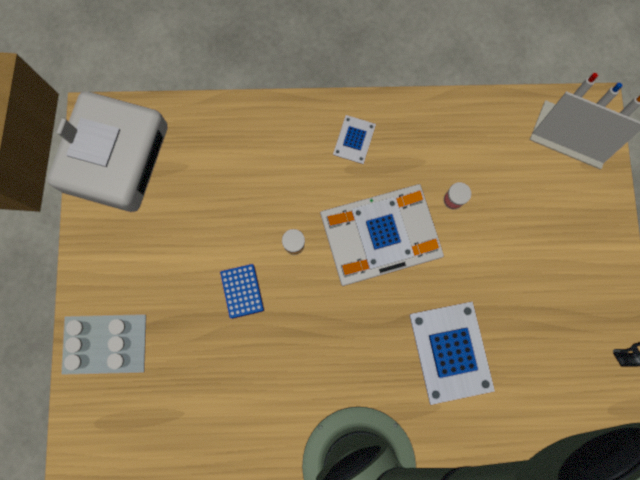

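View pics/side0.png

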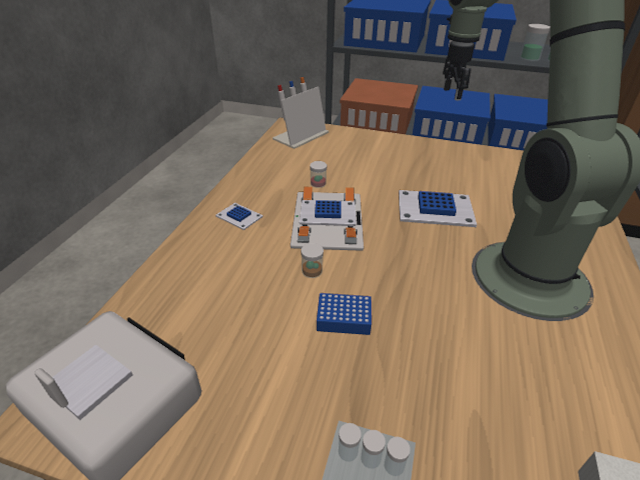

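Run:
```python
from h import *
t=bot.grab_frame("top")
f=t["frame"].astype(int)
c=t["frame"][175:295,310:450]
cv2.imwrite("pics/crop1.png",cv2.resize(c[:,:,::-1],None,fx=5.7,fy=5,interpolation=cv2.INTER_CUBIC)[:600,:798])
# dark dots on deck: refined net points
for l in ["corner_nl","corner_nr","corner_fl","corner_fr"]:
    print(l,[(np.round(d["at"],1).tolist(),round(d["conf"],2)) for d in bot.pinpoint(t,l) if 310<d["at"][0]<450 and 175<d["at"][1]<295])
m=((f[:,:,0]>180)&(f[:,:,1]<150)&(f[:,:,2]<80)).astype(np.uint8); m[:175]=0;m[295:]=0
n,_,st,ce=cv2.connectedComponentsWithStats(m)
for i in range(1,n):
    if st[i,4]>40: print(st[i],ce[i],np.round(world(t,ce[i],.032),4))
# white bed rect
w=((f.min(2)>150)).astype(np.uint8); w[:,:310]=0;w[:,444:]=0;w[:180]=0;w[290:]=0
w=cv2.morphologyEx(w|m,cv2.MORPH_CLOSE,np.ones((9,9)))
cs=max(cv2.findContours(w,0,2)[0],key=cv2.contourArea)
r=cv2.minAreaRect(cs); b=cv2.boxPoints(r); print(b.tolist())
W=np.array([world(t,x,.014) for x in b]);print(W.round(4),W.mean(0))
print([np.linalg.norm(W[i]-W[i-1]).round(4) for i in range(4)])
```

```text
corner_nl [([372.3, 260.9], 0.83), ([353.5, 212.9], 0.43), ([430.9, 243.4], 0.26)]
corner_nr [([409.0, 251.7], 0.6)]
corner_fl [([354.5, 211.1], 0.88)]
corner_fr [([392.3, 201.7], 0.72)]
[[320.6979064941406, 211.95059204101562], [421.5378723144531, 182.92092895507812], [442.4511413574219, 255.56710815429688], [341.6111755371094, 284.5967712402344]]
[[ 0.6205  0.0758  0.014 ]
 [ 0.6921 -0.1883  0.014 ]
 [ 0.5003 -0.2307  0.014 ]
 [ 0.4323  0.0278  0.014 ]] [ 0.56128356 -0.07885052  0.014     ]
[np.float64(0.1941), np.float64(0.2736), np.float64(0.1965), np.float64(0.2673)]
```

View pics/crop1.png

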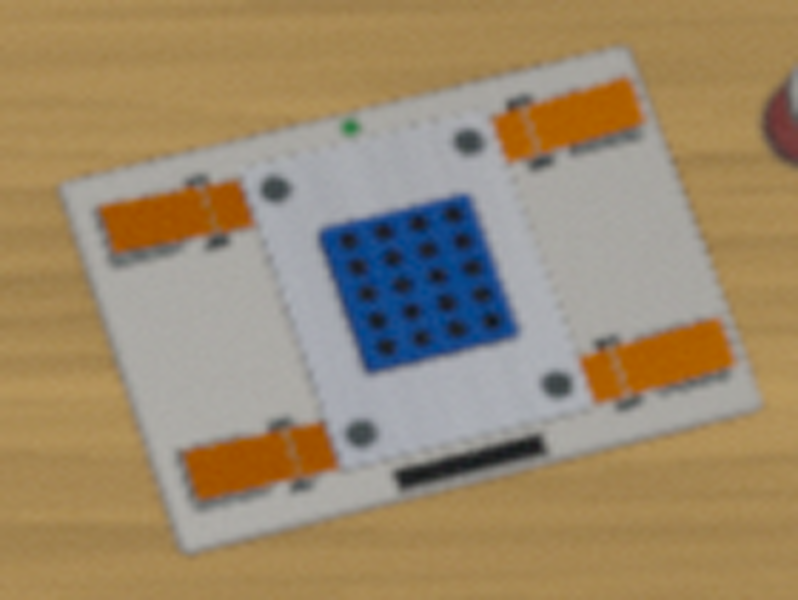

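```bash
cat >> h.py <<'E'
def to_tool(P,o=None):
    o=o or bot.observe()
    from scipy.spatial.transform import Rotation as Ro
    R=Ro.from_euler("xyz",o["tool_rot"]).as_matrix()
    return (R.T@(np.array(P)-o["position"])*1000).round(1)
E
python3 - <<'E'
from h import *
t=bot.grab_frame("top")
g=cv2.cvtColor(t["frame"],cv2.COLOR_RGB2GRAY).astype(float)
loc=dict(nl=(-65,45),nr=(-65,-45),fl=(65,45),fr=(65,-45))
px=dict(fl=(358.2,212.6),fr=(392.3,203.3),nl=(373.4,261.8),nr=(407.8,251.9))
A=[];B=[]
for k,(u,v) in px.items():
    u0,v0=int(round(u)),int(round(v)); w=np.clip(175-g[v0-4:v0+5,u0-4:u0+5],0,None)
    yy,xx=np.mgrid[v0-4:v0+5,u0-4:u0+5]; w*=((xx-u)**2+(yy-v)**2<14)
    a=((w*xx).sum()/w.sum(),(w*yy).sum()/w.sum())
    A.append(np.array(loc[k])/1000);B.append(world(t,a,.034)[:2]);print(k,np.round(a,1),B[-1].round(4))
A=np.array(A);B=np.array(B);c=B.mean(0)
H=A.T@(B-c);psi=np.arctan2(H[0,1]-H[1,0],H[0,0]+H[1,1])
R=np.array([[np.cos(psi),-np.sin(psi)],[np.sin(psi),np.cos(psi)]])
print("c",c.round(4),"psi",psi,"res mm",((B-c-A@R.T)*1000).round(1).tolist())
np.savez("pose.npz",c=c,R=R,psi=psi)
for k,l in loc.items():
    P=c+R@(np.array(l)/1000); T=c+R@np.array([l[0]/1000,np.sign(l[1])*(.058+.018+.036)])
    print(k,"corner",P.round(4),"tab",T.round(4),"tool",to_tool([*P,.06]))
for j in("jar_red","jar_amber"):
    print(j,[(world(t,d["at"],.0).round(3),round(d["conf"],2)) for d in bot.pinpoint(t,j)[:2]])
# depth check of the deck top
print([world(t,p_)[2].round(4) for p_ in ((366,237),(400,226),(372,250))])
E
```

```text
fl [357.9 212.4] [ 0.6126 -0.0181]
fr [391.9 203. ] [ 0.6352 -0.1055]
nl [373.  261.5] [ 0.4864 -0.0513]
nr [407.4 251.6] [ 0.5095 -0.1386]
c [ 0.5609 -0.0784] psi 0.25688649968797017 res mm [[0.2, 0.2], [-0.0, -0.1], [-0.2, 0.1], [0.0, -0.2]]
nl corner [ 0.4866 -0.0514] tab [0.4696 0.0134] tool [ 413.8 -363.8  171.3]
nr corner [ 0.5095 -0.1384] tab [ 0.5265 -0.2032] tool [ 395.9 -275.6  171.3]
fl corner [ 0.6124 -0.0183] tab [0.5953 0.0465] tool [ 541.2 -337.9  171.3]
fr corner [ 0.6352 -0.1054] tab [ 0.6523 -0.1702] tool [ 523.3 -249.7  171.3]
jar_red [(array([ 0.643, -0.261,  0.   ]), 0.97)]
jar_amber [(array([0.542, 0.147, 0.   ]), 0.75)]
[np.float64(0.0403), np.float64(0.0309), np.float64(0.0311)]
```

Emit:
{"name": "move_arm", "arguments": {"moves": "33 -23 0 0.05; 66 -46 0 0.1; 99 -69 0 0.15; 132 -92 10 0.2; 165 -115 20 0.2; 198 -138 30 0.2; 231 -161 40 0.2; 264 -184 50 0.2; 297 -207 60 0.2; 328 -229 70 0.2", "grip": 0, "grip_force": 40}}

```text
clock: 1.78
position: [0.4701, -0.2082, 0.1611]
tool_rot: [3.141, -0.001, 0.258]
force: [1.8, -1.6, 0.2]
grip_width: -0.0001
```

```bash
cat > s.py <<'E'
from h import *
import sys
o=bot.observe();q=np.load("pose.npz")
print(o["clock"],o["position"].round(4),o["tool_rot"].round(3),o["force"].round(1),round(o["grip_width"],4))
for k in("nl","nr","fl","fr"):
    l=[-65 if k[0]=="n" else 65, 45 if k[1]=="l" else -45]
    print(k,to_tool([*(q["c"]+q["R"]@(np.array(l)/1e3)),.036],o),"tab",to_tool([*(q["c"]+q["R"]@np.array([l[0]/1e3,np.sign(l[1])*.112])),.045],o))
E
python3 s.py
```

```text
1.7833 [ 0.4701 -0.2082  0.1611] [ 3.141e+00 -1.000e-03  2.580e-01] [ 1.8 -1.6  0.2] -0.0001
nl [  55.9 -147.5  125.1] tab [  56.  -214.5  116.1]
nr [ 55.8 -57.5 125.1] tab [ 55.7   9.5 116.1]
fl [ 185.9 -147.3  125.2] tab [ 186.  -214.3  116.2]
fr [185.8 -57.3 125.2] tab [185.7   9.7 116.2]
```

Emit:
{"name": "move_arm", "arguments": {"moves": "28 -28 10 0; 56 -57 20 0; 56 -57 50 0; 56 -57 80 0; 56 -57 100 0; 56 -57 110 0; 56 -57 116 0; 56 -57 119 0; 56 -57 121 0; 56 -57 121 0"}}

```text
clock: 2.62
position: [0.5093, -0.1411, 0.0409]
tool_rot: [3.141, -0.001, 0.257]
force: [-0.3, -0.8, -0.3]
grip_width: -0.0004
```

```bash
python3 s.py
```

```text
2.6167 [ 0.5093 -0.1411  0.0409] [ 3.141e+00 -1.000e-03  2.570e-01] [-0.3 -0.8 -0.3] -0.0004
nl [  1.  -92.6   4.9] tab [   1.  -159.6   -4.1]
nr [ 0.9 -2.6  4.9] tab [ 0.9 64.4 -4. ]
fl [131.  -92.5   5. ] tab [ 131.  -159.5   -4. ]
fr [130.9  -2.5   5.1] tab [130.9  64.5  -3.9]
```

Measured z 0.041; deck at 0.034. Press slowly, 1 mm past contact and look at force.

Emit:
{"name": "move_arm", "arguments": {"moves": "0 -2 2 0; 0 -2 4 0; 0 -2 5 0; 0 -2 6 0; 0 -2 7 0; 0 -2 8 0; 0 -2 8.5 0; 0 -2 9 0; 0 -2 9 0; 0 -2 9 0"}}

```text
clock: 3.45
position: [0.5086, -0.1391, 0.0335]
tool_rot: [3.141, -0.001, 0.257]
force: [-14.0, 4.9, 56.1]
grip_width: 0.0001
```

Emit:
{"name": "move_arm", "arguments": {"moves": "0 -2 -10 0; 0 -2 -40 0; 30 -2 -40 0; 65 -2 -40 0; 100 -2 -40 0; 130 -2 -40 0; 130 -2 -20 0; 130 -2 -5 0; 130 -2 0 0; 130 -2 2 0"}}

```text
clock: 4.28
position: [0.6349, -0.1031, 0.033]
tool_rot: [3.141, -0.003, 0.258]
force: [-27.3, 9.2, 96.3]
grip_width: 0.0
```

```bash
python3 s.py
```

```text
4.2833 [ 0.6349 -0.1031  0.033 ] [ 3.141e+00 -3.000e-03  2.580e-01] [-27.3   9.2  96.3] 0.0
nl [-130.2  -87.9   -3.3] tab [-130.1 -154.9  -12.3]
nr [-130.3    2.1   -3.3] tab [-130.3   69.1  -12.3]
fl [ -0.2 -87.8  -3. ] tab [-1.000e-01 -1.548e+02 -1.200e+01]
fr [-0.3  2.2 -3. ] tab [ -0.3  69.2 -11.9]
```

Emit:
{"name": "move_arm", "arguments": {"moves": "0 0 -10 0; 0 0 -45 0; 0 -30 -45 0; 0 -60 -45 0; 0 -90 -45 0; 0 -90 -30 0; 0 -90 -15 0; 0 -90 -10 0; 0 -90 -9 0; 0 -90 -9 0"}}

```text
clock: 5.12
position: [0.6106, -0.0172, 0.0383]
tool_rot: [3.142, 0.0, 0.257]
force: [-0.4, 0.2, -0.1]
grip_width: -0.0
```

```bash
python3 s.py
```

```text
5.1167 [ 0.6106 -0.0172  0.0383] [3.142 0.    0.257] [-0.4  0.2 -0.1] -0.0
nl [-128.5    1.5    2.4] tab [-128.5  -65.5   -6.6]
nr [-128.6   91.5    2.4] tab [-128.6  158.5   -6.6]
fl [1.5 1.5 2.3] tab [  1.5 -65.5  -6.7]
fr [ 1.4 91.5  2.3] tab [  1.4 158.5  -6.7]
```

Emit:
{"name": "move_arm", "arguments": {"moves": "1 1 2 0; 1 1 3 0; 1 1 4 0; 1 1 4.5 0; 1 1 5 0; 1 1 5.3 0; 1 1 5.6 0; 1 1 6 0; 1 1 6 0; 1 1 6 0"}}

```text
clock: 5.95
position: [0.612, -0.0175, 0.0324]
tool_rot: [3.142, -0.0, 0.258]
force: [1.0, -0.3, 3.2]
grip_width: -0.0
```

Emit:
{"name": "move_arm", "arguments": {"moves": "0 0 0.5 0; 0 0 1 0; 0 0 1.5 0; 0 0 2 0; 0 0 2 0; 0 0 -4 0; 0 0 -10 0; 0 0 -30 0; 0 0 -45 0; -40 0 -45 0"}}

```text
clock: 6.78
position: [0.5794, -0.0256, 0.0806]
tool_rot: [3.141, -0.009, 0.26]
force: [0.4, -0.1, -0.2]
grip_width: -0.0002
```

Emit:
{"name": "move_arm", "arguments": {"moves": "-40 0 0 0; -80 0 0 0; -90 0 0 0; -90 0 15 0; -90 0 30 0; -90 0 36 0; -90 0 38 0; -90 0 39 0; -90 0 39 0; -90 0 39 0"}}

```text
clock: 7.62
position: [0.4864, -0.0507, 0.0388]
tool_rot: [3.141, -0.0, 0.258]
force: [0.6, 0.6, 0.1]
grip_width: -0.0001
```

```bash
python3 s.py
```

```text
7.6167 [ 0.4864 -0.0507  0.0388] [ 3.141 -0.     0.258] [0.6 0.6 0.1] -0.0001
nl [0.  0.7 2.8] tab [  0.1 -66.3  -6.2]
nr [-0.  90.7  2.8] tab [-1.000e-01  1.577e+02 -6.200e+00]
fl [130.    0.9   2.9] tab [130.1 -66.1  -6.2]
fr [130.   90.9   2.9] tab [129.9 157.9  -6.1]
```

Press nl the same gentle way as a control (to 0.0328).

Emit:
{"name": "move_arm", "arguments": {"moves": "0 0 2 0; 0 0 3 0; 0 0 4 0; 0 0 4.5 0; 0 0 5 0; 0 0 5.3 0; 0 0 5.6 0; 0 0 6 0; 0 0 6 0; 0 0 6 0"}}

```text
clock: 8.45
position: [0.4862, -0.0507, 0.0336]
tool_rot: [3.141, -0.001, 0.258]
force: [-10.2, 1.8, 41.2]
grip_width: 0.0001
```

Emit:
{"name": "move_arm", "arguments": {"moves": "0 0 -10 0; 0 0 -45 0; 32 -17 -45 0; 65 -34 -45 0; 98 -51 -45 0; 130 -68 -45 0; 130 -68 -35 0; 130 -68 -25 0; 130 -68 -17 0; 130 -68 -17 0"}}

```text
clock: 9.28
position: [0.5929, 0.0472, 0.0475]
tool_rot: [3.142, 0.003, 0.257]
force: [-0.8, 0.4, 0.0]
grip_width: -0.0003
```

```bash
python3 s.py
python3 - <<'E'
from h import *
t=bot.grab_frame("side")
cv2.imwrite("pics/s2.png",cv2.resize(t["frame"][170:270,270:390,::-1],None,fx=6,fy=6,interpolation=cv2.INTER_CUBIC))
E
```

```text
9.2833 [0.5929 0.0472 0.0475] [3.142e+00 3.000e-03 2.570e-01] [-0.8  0.4  0. ] -0.0003
nl [-127.8   68.3   11.9] tab [-127.8    1.3    2.9]
nr [-127.8  158.3   11.9] tab [-127.8  225.3    2.9]
fl [ 2.2 68.3 11.4] tab [2.2 1.3 2.4]
fr [  2.2 158.3  11.5] tab [  2.2 225.3   2.5]
```

View pics/s2.png

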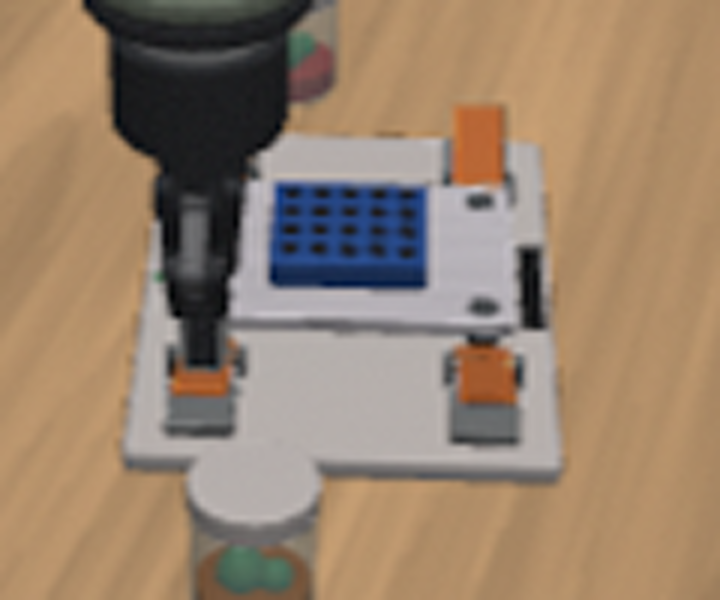

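The fingers stand over the far-left tab (crop 200,360), with the jar well clear. Press down.

Emit:
{"name": "move_arm", "arguments": {"moves": "0 0 4 0; 0 0 7 0; 0 0 10 0; 0 0 12 0; 0 0 14 0; 0 0 16 0; 0 0 18 0; 0 0 20 0; 0 0 21 0; 0 0 21 0"}}

```text
clock: 10.17
position: [0.5947, 0.0493, 0.0287]
tool_rot: [-3.141, -0.001, 0.258]
force: [-1.6, 3.1, 5.9]
grip_width: 0.0001
```

Emit:
{"name": "move_arm", "arguments": {"moves": "0 0 0.5 0; 0 0 1 0; 0 0 1.5 0; 0 0 2 0; 0 0 2.5 0; 0 0 3 0; 0 0 3 0; 0 0 3.5 0; 0 0 3.5 0; 0 0 3.5 0"}}

```text
clock: 11.0
position: [0.5947, 0.0493, 0.0254]
tool_rot: [-3.141, -0.001, 0.258]
force: [-4.3, 5.6, 10.7]
grip_width: -0.0003
```

Emit:
{"name": "move_arm", "arguments": {"moves": "0 0 0.3 0; 0 0 0.6 0; 0 0 0.9 0; 0 0 1.2 0; 0 0 1.2 0; 0 0 1.2 0; 0 0 1.5 0; 0 0 1.5 0; 0 0 1.5 0; 0 0 1.5 0"}}

```text
clock: 11.83
position: [0.5949, 0.0493, 0.0248]
tool_rot: [-3.141, -0.002, 0.258]
force: [-7.1, 5.1, 26.5]
grip_width: 0.0
```

Emit:
{"name": "move_arm", "arguments": {"moves": "0 0 -5 0; 0 0 -15 0; 0 0 -45 0; 0 35 -50 0; 0 70 -50 0; 0 70 -35 0; 0 70 -20 0; 0 70 -15 0; 0 70 -14 0; 0 70 -14 0"}}

```text
clock: 12.67
position: [0.6123, -0.0191, 0.0376]
tool_rot: [-3.141, 0.0, 0.258]
force: [0.7, 0.1, -0.1]
grip_width: -0.0
```

Emit:
{"name": "move_arm", "arguments": {"moves": "0 0 2 0; 0 0 3 0; 0 0 3.5 0; 0 0 4 0; 0 0 4.3 0; 0 0 4.6 0; 0 0 5 0; 0 0 5 0; 0 0 5 0; 0 0 5 0"}}

```text
clock: 13.5
position: [0.6126, -0.0193, 0.0335]
tool_rot: [3.142, -0.001, 0.258]
force: [-6.0, 1.0, 17.9]
grip_width: -0.0001
```

Now firm (17.9 N at 0.0335). Retreat up and back, then look.

Emit:
{"name": "move_arm", "arguments": {"moves": "0 0 -10 0; 0 0 -45 0; 0 0 -85 0; 0 0 -125 0; 0 0 -160 0; -30 20 -170 0; -65 40 -170 0; -100 60 -170 0; -135 80 -170 0; -170 100 -170 0"}}

```text
clock: 14.33
position: [0.4719, -0.1605, 0.2029]
tool_rot: [3.141, -0.001, 0.258]
force: [1.4, -2.2, -0.3]
grip_width: 0.0001
```

Emit:
{"name": "move_arm", "arguments": {"moves": "-20 30 0 0; -40 60 0 0; -55 90 0 0; -70 120 0 0; -85 150 0 0; -90 180 0 0; -90 200 0 0; -90 200 0 0; -90 200 0 0; -90 200 0 0"}}

```text
clock: 15.17
position: [0.4374, -0.3752, 0.2024]
tool_rot: [-3.141, -0.0, 0.258]
force: [-0.5, 0.6, -0.7]
grip_width: -0.0002
```

Run:
```python
from h import *
t=bot.grab_frame("top");s=bot.grab_frame("side")
a=cv2.resize(t["frame"][170:295,270:480],(798,475),interpolation=cv2.INTER_CUBIC)
b=cv2.resize(s["frame"][170:270,270:390],(720,600),interpolation=cv2.INTER_CUBIC)
cv2.imwrite("pics/t3.png",a[:,:,::-1]);cv2.imwrite("pics/s3.png",b[:,:,::-1])
q=np.load("pose.npz")
g=cv2.cvtColor(t["frame"],cv2.COLOR_RGB2GRAY).astype(float)
for k,(u,v) in dict(fl=(357.9,212.4),fr=(391.9,203.),nl=(373.,261.5),nr=(407.4,251.6)).items():
    u0,v0=int(round(u)),int(round(v)); w=np.clip(175-g[v0-4:v0+5,u0-4:u0+5],0,None)
    yy,xx=np.mgrid[v0-4:v0+5,u0-4:u0+5]; w*=((xx-u)**2+(yy-v)**2<14)
    print(k,((w*xx).sum()/w.sum()).round(1),((w*yy).sum()/w.sum()).round(1))
for j in("jar_red","jar_amber"): print(j,[world(t,d["at"],.0).round(3) for d in bot.pinpoint(t,j)[:1]])
o=bot.observe();print(o["clock"],o["force"].round(1),o["position"])
```

```text
fl 357.9 212.4
fr 391.8 203.0
nl 372.9 261.3
nr 407.3 251.5
jar_red [array([ 0.65 , -0.125,  0.   ])]
jar_amber [array([0.541, 0.153, 0.   ])]
15.3667 [0.4 0.1 0.4] [ 0.4375962  -0.37512909  0.20258052]
```

View pics/t3.png

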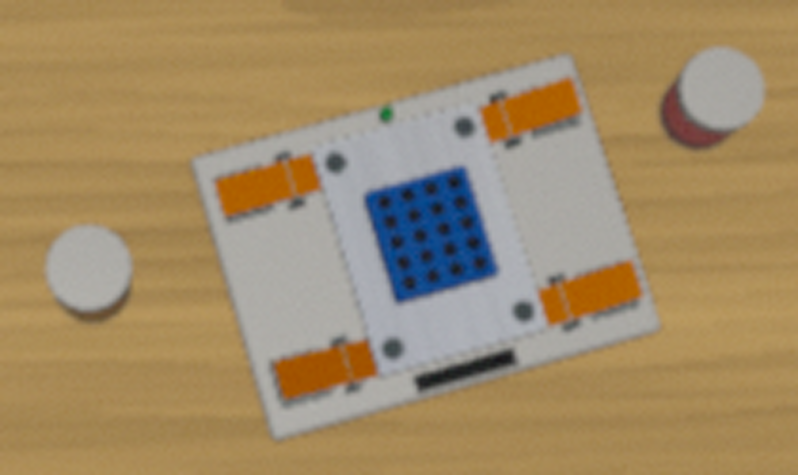

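View pics/s3.png

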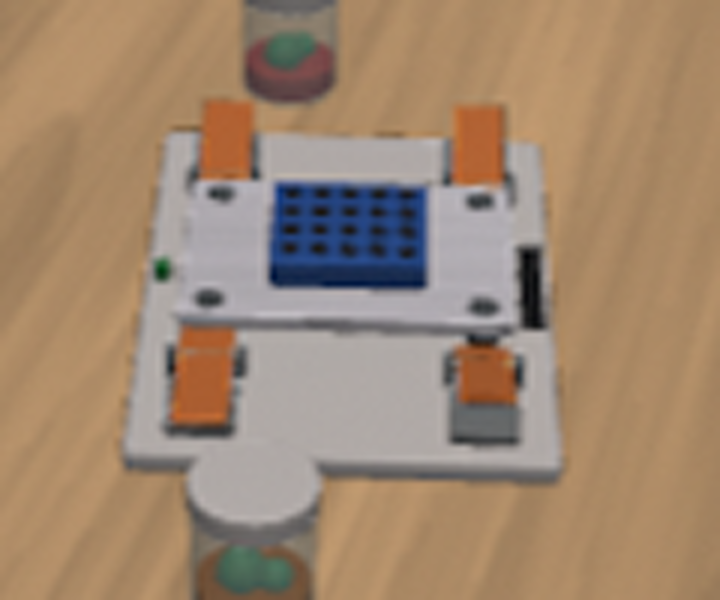

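The far-left shim lies flat (side crop 205,385) and the green pin is up (162,270). The other three tabs still stand, and both jars and the deck dots are where they were. Handing in.

```bash
python3 -c "
from workcell import bot
print(bot.job_done())"
```

```text
the job is handed in; nothing more can be done
None
```

The far-left corner was the one that rocked, so I pressed its shim (shim_fl) flat, left the other three standing up, and handed the job in at about 15.4 s.

- **Finding the corner:** Near right, far right and near left stood firm, at 56, 96 and 41 N for a give of 1 mm or less. Far left gave way under 3.2 N. I stopped reading it at about 1.6 mm down, so I did not measure the full 4.5 mm.
- **Pressing the shim:** The tab reached its stop at about 25 mm height, where the force rose from 11 to 27 N. Pressing the far-left corner again then gave 18 N for about 0.5 mm, so it is propped.
- **Last pictures:** The far-left shim is flat, the green pin is up and the other three tabs still stand. The deck's dots are within 0.2 pixel of where they started.
- **Misjudged press:** I pressed far right harder than intended because I miscounted the commanded depth. The 96 N stayed under the 120 N wrist limit, and the deck did not shift.
- **Check that disagreed:** After the job, the network put jar_red at (0.65, -0.125), which is on the bed. I took this as a false detection, because the picture shows the jar at its original pixel. The network's amber jar position differed by 6 mm from the first reading, which I put down to scatter since the picture shows no sign of contact. I did not measure the tip box again, but the arm never went near it.

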